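# Put the setting block away, then draw and hold the sprung length gauge

## Task

On the veneer bench, the aluminium setting block that was used to set the length mark still stands on the gauge board, in the way of the sprung rod. Return it to its own slot in the rack (the slot that fits it, with the same two dots), set down fully home and not dropped, and let go of it. Then take the rod's upright grip, pull the rod out against its spring until the pointer's tip is level with the length mark (within the mark's width) and finish still holding it there; leave the other things on the bench where they lie.

Things in the scene. Friction and masses are not known exactly. Their poses are not given: they have to be found in the camera images.
- setting_block: the loose block to put away: plain aluminium, upright, 40 mm (its x) by 26 mm thick (its y) by 60 mm tall, about 120 to 230 g, two black dots on top in a row along its x. It starts standing on the gauge board, 15 mm above the bench. Origin: centre of its underside, z up. Half a turn about z gives the same shape.
- slot_mid_floor (a point): centre of the floor of the setting block's own slot, 11 mm above the bench: pocket 45 (x) by 31 mm (y, along the row of slots), 22 mm deep, 2 mm chamfer, in a fixed pale wooden holder, top 33 mm above the bench; two dots on a label on its -x side. The block goes in with its x along this x, either way round; home, its underside is on this floor and 38 mm stand out. The order of slots varies.
- slot_thin_floor (a point): centre of the inner floor of the one-dot slot (pocket 45 x 21 mm), same height and axes as the two-dot slot and 76 or 153 mm from it along the row; the thin block stands in it.
- slot_thick_floor (a point): centre of the inner floor of the three-dot slot (pocket 45 x 41 mm), same height and axes; empty, for a thicker block that is not here: wrong for the setting block.
- thin_block: bystander: loose aluminium block 40 (x) x 16 (y) x 60 mm (z) with one dot, standing in its slot; origin at the centre of its underside.
- gauge: the fixed gauge: wooden board 360 (x) by 136 mm (y), 15 mm thick, from x = -165 to +195 mm; a 20 mm tube along x, axis 40 mm above the bench, begins at x = +46 mm, held by two dark wooden clamps 44 mm wide, tops 58 mm above the bench. Origin: on the bench under the rod's grip at rest. The rod is pulled out along the gauge's -x, level.
- rod (a joint): how far the rod is pulled out of the tube, in m: 0 at rest, grows as it is pulled along the gauge's -x, stop at 0.12. A spring draws it back: 3 N at 0, plus 0.6 N for each 10 mm; let go, it slides home.
- rod_grip (a point): point to hold on the rod's upright grip, a dark wooden tab 14 mm thick (gauge's x) by 28 mm wide (y), from 33 to 87 mm above the bench; this point is on its middle line, 74 mm above the bench. Axes as the gauge's. Behind it (+x) the 10 mm thick rod, top 45 mm above the bench, runs 46 mm to the tube; in front is free once the block is gone.
- pointer_tip (a point): tip of the steel pointer on the rod, a thin bar sticking out 22 mm sideways (gauge's -y) from the foot of the grip, 36 mm above the bench. Axes as the gauge's; it moves with the rod.
- length_mark: the length mark: a fixed dark steel rider on the scale beside the pointer's path, 10 mm wide (its x, parallel to the gauge's x) by 26 (y) by 9 mm (z), top 26 mm above the bench. Origin: centre of its underside. The pointer's tip is level with it when both have the same gauge x, to within 5 mm. It is set 64 to 98 mm from the pointer's rest place.
- chisel: bystander: loose chisel, 210 mm long along x, 24 mm wide, handle to -x 22 mm high; origin on the bench under the joint of handle and blade.
- tape_roll: bystander: loose roll of tape, 84 mm across, 24 mm high, standing flat; origin at the centre of its underside.
- offcut: bystander: loose dark wood offcut 90 x 50 x 40 mm; origin at the centre of its underside.
Mind the look-alikes: they are no part of the job. Leave any orange, turquoise or yellow look-alike of the setting_block alone.

How it is judged:
On the way, in this order (a step that is already met when the one before it is completed fails the run):
1. the setting block stands fully home in its own slot, let go (x of setting_block in the frame of slot_mid_floor between -0.005 and 0.005 m and y of setting_block in the frame of slot_mid_floor between -0.005 and 0.005 m and z of setting_block in the frame of slot_mid_floor below 0.004 m and angle between setting_block's own z axis and vertical below 0.08 rad and linear speed of setting_block below 0.03 m/s and contact force between the fingers and setting_block below 0.1 N), for 0.2 s.
2. the rod is pulled out to the length mark and held there by the fingers (x of pointer_tip in the frame of length_mark between -0.005 and 0.005 m and velocity of joint rod between -0.01 and 0.01 m/s and contact force between the fingers and rod above 2 N), for 0.5 s.
At the end, for the whole second after the job is handed in: Block in its two-dot slot: within 5 mm of the middle, underside within 4 mm of the floor, upright within 0.08 rad, still, not touched by the fingers. Fingers hold the rod (over 2 N), at rest, pointer tip within 5 mm of the mark's middle along the rod (all of step 1 and all of step 2); the arm keeps its last pose, push and grip.
It fails at once if a bystander (chisel, tape roll, offcut, thin block) is moved by more than 20 mm (distance of any of chisel, offcut, tape_roll, thin_block from where it was at the start of the episode above 0.02 m).
It fails at once if the setting block is dropped (falls free faster than 0.6 m/s) (contact force between the fingers and setting_block below 0.05 N and linear speed of setting_block above 0.6 m/s).
It also fails if it takes over 56 s, if anything falls off the work surface, if the arm or the gripper's body presses on something with over 40 N, if the wrist force passes 120 N, or if a joint passes its speed limit or range.

## Robot

A 6-joint arm with a two-finger parallel gripper is mounted at the origin on the work surface. World frame = base frame: x ahead of the robot, y to its left, z up, the work surface at z = 0. Lengths are in m, angles in rad, forces in N, time in s.
With the tool pointing down it reaches from about 0.375 to 0.825 m from the base axis. Payload 5.5 kg.
Tool frame: the origin (TCP) lies on the centre line of the jaws, within the pads' length; the fingertips stand 11 mm ahead of it and the grasp point (between the pads) lies 8 mm behind it (tcp_to_tips is the y of the fingertips in the tool frame, in m); y points along the fingers, x is the direction in which the jaws open and shut, and the axes are right-handed (so a half turn about y gives the same grasp; the last joint's range is limited). The gripper opens to 85 mm and grips with 20 to 120 N. Pads are 22 mm wide; open, the fingers measure 114 mm over their backs; the gripper's body (76 mm by 85 mm) begins 54 mm behind the grasp point. The pads swing forward as they close: fully open they stand 13 mm farther back than shut.
Start: joints at [1.232, 0.314, -0.047, 1.21, 0, 1.571], TCP at [0.199, 0.566, 0.242] pointing down, gripper open.
Joint ranges: [-2.67, 2.67], [-0.69, 1.73], [-1.03, 1.25], [-2.08, 2.16], [-1.42, 1.45], [-3.14, 3.14]. Speed limits (rad/s): [2.39, 2.39, 3.01, 3.14, 3.14, 3.14].

## Interface

Orientations are given as a rotation vector (axis times angle).
In Python, from workcell import get_state, grab_frame, get_calibration, job_done, outline_of, tcp_to_tips gives the robot as it stands.
- The arm moves only by the tool step_arm, never from a script. Its argument "increments" is a list of rows, each a list of 7 numbers: the opening, from 0 (shut) to 1 (fully open), then the shift along the tool's x, y, z in mm, then the turn, a rotation vector about the tool's x, y, z in degrees. In form: [[grip, dx, dy, dz, rx, ry, rz], ...]. A call has 1 to 12 rows; each row shifts and turns the commanded pose from where the row before left it, along the tool's axes as they then stand; what a row does not reach is not made up. A row lasts 1/12 s, in which the tool goes at most 41.7 mm and 7.16 degrees, less where a joint would pass 70% of its speed; a pose out of reach is approached as far as the arm can. A call with a gripper value outside its range is refused whole. The fingers move at their own pace and stop on an object; the grip force is fixed at half the most. Time passes only in rows, so rows that do not move let the fingers close. It gives the time, the measured TCP pose, the force and the opening at its end, in the units of the state.
- get_state(): the state, without advancing time (a new reading comes with each control period).
- grab_frame(name): name is "side" or "top" or "wrist"; returns (picture, depth): 400x640x3 uint8, red, green, blue; 400x640 float32, m along the optical axis (not along the pixel's ray), 0 where there is no reading.
- get_calibration(name): a dict with "K" (3x3 intrinsics, pixels), "D" ([k1, k2, p1, p2, k3] as OpenCV has them; the pictures are not rectified), "position" and "orientation" of the camera in the world; the wrist camera has in their place "T_tool_cam" (4x4, takes a point from camera to tool coordinates, whose origin is the TCP and whose axes are the tool frame's). Camera axes: x right, y down, z forward; pixel columns grow to the right and rows downward; lengths in m; the calibration is good to about 2 mm. A picture is of the moment at which its call begins: read the wrist's pose just before it. get_calibration takes no time and is no camera call.
- job_done(): hands the job in, once; it reports no verdict.
Trained networks look in the newest picture that a camera, given by its name, has taken for a name from the list of things; names that differ only in an ending like _2 or _b are one class to them, and where a whole thing is asked for, a point or a joint stands for the part that bears it (a point fixed in the world has none). Each returns a list of dicts, best first, with "conf" (0 to 1); they miss things now and then, are a little off and sometimes report something else, mostly with a low value. They report only what shows in the picture. A call takes as long as a camera call. They do not tell look-alikes from the thing itself.
- outline_of(label, camera): "pixels" (400x640 bool, what is visible of it) and "centre" ([column, row] in pixels, amid what is visible of it).
The state is a dict: "time_s": time; "joint_positions": joint angles; "joint_vel": joint speeds; "joint_efforts": joint torques, N m; "position": TCP position; "eef_rot": TCP orientation; "wrist_force": force on the tool from outside, world axes, zero at the start; "wrist_torque": the same for the moment, N m; "width": opening from 0.0 (shut) to 1.0 (fully open).
Only numpy, scipy, OpenCV 4.12 (cv2) and the standard library are available. Lean on these libraries where they do the work, as an engineer would, in place of code of your own. Each camera call takes 0.05 s, during which the arm holds its last target.

## Working session

There is one attempt and no reset: what is moved stays moved. The work goes in short steps, Python scripts to look and compute and a tool call to move; the robot and the scene stay as the last step left them, time stands still between calls to the robot, and variables do not carry over. Pictures are saved under pics/ and viewed, and the job is handed in when it is done.

Besides the shell and the picture viewer there is one more tool, called after "Emit:" as name(argument=value, ...) on one line, values as JSON. step_arm: Moves the arm, as the interface text tells. Its arguments: {"type":"object","properties":{"increments":{"type":"array"}},"required":["increments"]}

```bash
mkdir -p pics; ls; cat > h.py <<'E'
import numpy as np, cv2
from scipy.spatial.transform import Rotation as R
from workcell import *
def campose(name):
    c=get_calibration(name); K=np.array(c["K"]);D=np.array(c["D"])
    if name=="wrist":
        s=get_state();T=np.eye(4);T[:3,:3]=R.from_rotvec(s["eef_rot"]).as_matrix();T[:3,3]=s["position"]
        T=T@np.array(c["T_tool_cam"])
    else:
        T=np.eye(4);o=np.array(c["orientation"])
        T[:3,:3]=o if o.shape==(3,3) else R.from_rotvec(o).as_matrix() if o.size==3 else R.from_quat(o).as_matrix()
        T[:3,3]=c["position"]
    return K,D,T
def ray(name,px,cp=None):
    K,D,T=cp or campose(name)
    p=cv2.undistortPoints(np.array(px,float).reshape(-1,1,2),K,D).reshape(-1,2)
    d=np.c_[p,np.ones(len(p))]
    return T[:3,3],d@T[:3,:3].T
def at_z(name,px,z,cp=None):
    o,d=ray(name,px,cp); return o+d*((z-o[2])/d[:,2])[:,None]
def at_depth(name,px,dep,cp=None):
    o,d=ray(name,px,cp); return o+d*np.array(dep).reshape(-1,1)
def proj(name,P,cp=None):
    K,D,T=cp or campose(name); Ti=np.linalg.inv(T)
    return cv2.projectPoints(np.array(P,float).reshape(-1,3),cv2.Rodrigues(Ti[:3,:3])[0],Ti[:3,3],K,D)[0].reshape(-1,2)
def save(n,im): cv2.imwrite("pics/"+n,im[:,:,::-1])
E
python3 - <<'E'
from h import *
for n in ("side","top","wrist"):
    print(n,get_calibration(n))
    im,d=grab_frame(n); save(n+"0.png",im); np.savez(n+"0.npz",im=im,d=d)
print(get_state(),tcp_to_tips)
E
```

```text
pics
side {'K': array([[374.12353216,   0.        , 322.91664859],
       [  0.        , 374.12353216, 201.84943747],
       [  0.        ,   0.        ,   1.        ]]), 'D': array([0.00017158, 0.        , 0.        , 0.        , 0.        ]), 'position': array([0.47229797, 0.66088607, 0.50523797]), 'orientation': array([-0.20546449,  2.61527165, -1.54872494])}
top {'K': array([[442.67329694,   0.        , 323.73812063],
       [  0.        , 442.67329694, 202.34233164],
       [  0.        ,   0.        ,   1.        ]]), 'D': array([-0.10580848,  0.        ,  0.        ,  0.        ,  0.        ]), 'position': array([ 0.40139451, -0.07739548,  1.09375603]), 'orientation': array([-2.15757361,  2.10544161, -0.16997784])}
wrist {'K': array([[304.71913707,   0.        , 319.97308059],
       [  0.        , 304.71913707, 196.65507776],
       [  0.        ,   0.        ,   1.        ]]), 'D': array([-0.01044505,  0.        ,  0.        ,  0.        ,  0.        ]), 'T_tool_cam': array([[ 9.99999786e-01,  6.43044146e-04, -1.18184567e-04,
         6.45730691e-04],
       [ 3.17945948e-04
[... 231 characters left out ...]
)}
{'time_s': 0.15, 'joint_positions': array([ 1.23201190e+00,  3.14086943e-01, -4.78389828e-02,  1.21015413e+00,
        7.21517564e-06,  1.57083197e+00]), 'joint_vel': array([ 5.97558142e-04, -1.87568328e-03,  2.97638913e-03,  3.02358764e-04,
        2.66206547e-05,  2.96805837e-03]), 'joint_efforts': array([ 2.72760881e-04, -5.40043581e+01,  3.40059721e+01,  1.32335469e-02,
       -1.38022943e-05, -3.05097046e-05]), 'position': array([0.19926773, 0.56551437, 0.24162315]), 'eef_rot': array([-1.35140742, -0.95531885,  0.95705977]), 'wrist_force': array([ 0.16791857, -0.52697939, -0.44980608]), 'wrist_torque': array([ 0.0052272 , -0.04768273,  0.02253018]), 'width': 0.9962211048737698} 0.011
```

View pics/top0.png

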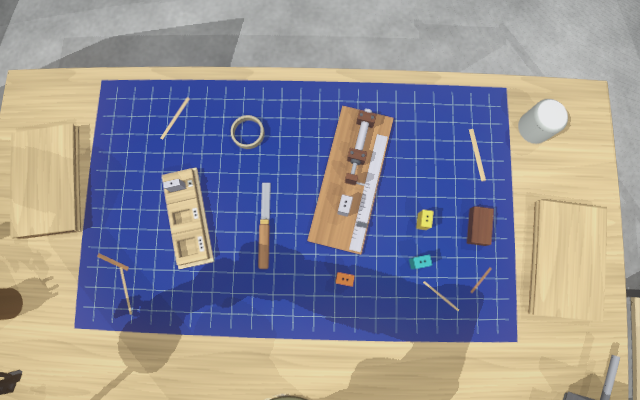

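View pics/side0.png

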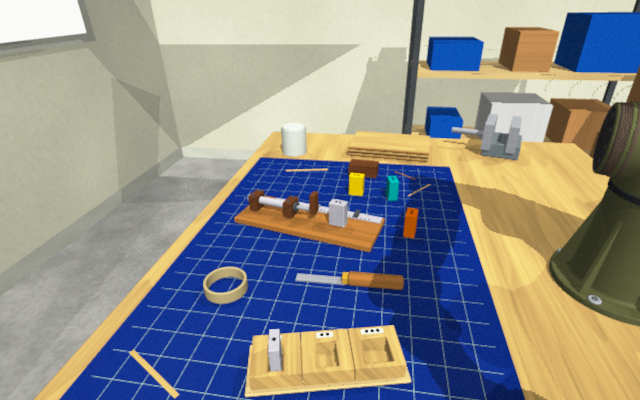

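```bash
python3 - <<'E'
from h import *
grab_frame("top")
for cam in ("top","side"):
  if cam=="side": grab_frame("side")
  for l in ("setting_block","slot_mid_floor","slot_thin_floor","slot_thick_floor","thin_block","gauge","rod_grip","pointer_tip","length_mark","chisel","tape_roll","offcut"):
    try:
        for o in outline_of(l,cam)[:3]:
            p=o["pixels"]; r=cv2.minAreaRect(np.argwhere(p)[:,::-1].astype(np.float32)) if p.sum() else None
            print(cam,l,round(o["conf"],2),np.round(o["centre"],1),p.sum(),r)
    except Exception as e: print(cam,l,e)
E
```

```text
top setting_block 0.7 [422.3 216.8] 276 ((424.71954345703125, 219.52438354492188), (15.23955249786377, 19.43595314025879), 6.340191841125488)
top setting_block 0.61 [347.  205.8] 214 ((344.4576721191406, 205.4884796142578), (11.138635635375977, 19.64609718322754), 15.255120277404785)
top setting_block 0.58 [418.7 260.9] 221 ((419.7059020996094, 261.32354736328125), (11.156637191772461, 20.615528106689453), 75.96376037597656)
top slot_mid_floor 0.96 [185.5 216.5] 980 ((184.7853546142578, 215.83172607421875), (30.591251373291016, 33.175445556640625), 77.90524291992188)
top slot_thin_floor 0.83 [188.8 185.6] 752 ((179.8378448486328, 185.5270538330078), (30.907007217407227, 32.386600494384766), 80.53767395019531)
top slot_thick_floor 0.69 [189.4 248.5] 1058 ((190.28846740722656, 246.44229125976562), (32.35915756225586, 34.12420654296875), 78.69007110595703)
top thin_block 0.69 [175.4 181.8] 209 ((174.95294189453125, 184.78822326660156), (11.714245796203613, 20.391464233398438), 77.47119140625)
top gauge 0.63 [353.  178.3] 7506 ((350.9117736816406, 178.35293579101562), (55.78319549560547,
[... 2414 characters left out ...]
 352.05267333984375), (52.66403579711914, 54.48592758178711), 85.10090637207031)
side rod_grip 0.6 [309.5 204.4] 252 ((311.0392150878906, 203.86343383789062), (17.4965877532959, 26.26925277709961), 46.97493362426758)
side chisel 0.74 [355.7 279.4] 1172 ((348.7471008300781, 277.48443603515625), (105.47740173339844, 15.309500694274902), 3.5214531421661377)
side chisel 0.38 [314.5 204.7] 271 ((310.81097412109375, 204.10411071777344), (17.48236083984375, 25.543087005615234), 47.121097564697266)
side tape_roll 0.81 [226.4 291.6] 981 ((225.0, 284.0), (44.0, 36.0), 0.0)
side offcut 0.61 [366.7 167. ] 414 ((362.56298828125, 167.9013671875), (29.57345199584961, 16.330825805664062), 6.009006023406982)
```

```bash
python3 - <<'E'
from h import *
im=np.load("top0.npz")["im"]
a=cv2.resize(im[95:265,290:410],None,fx=4.5,fy=4.5,interpolation=cv2.INTER_CUBIC)[:, :]
a=cv2.resize(im[100:260,300:400],None,fx=3.7,fy=3.7,interpolation=cv2.INTER_CUBIC)
b=cv2.resize(im[160:275,155:220],None,fx=5,fy=5,interpolation=cv2.INTER_CUBIC)
h=max(a.shape[0],b.shape[0]); c=np.zeros((h,a.shape[1]+b.shape[1],3),np.uint8)
c[:a.shape[0],:a.shape[1]]=a;c[:b.shape[0],a.shape[1]:]=b
save("zoom0.png",c);print(c.shape)
cp=campose("top")
g=at_z("top",[[343,106],[393,117],[361,254],[308,242]],0.015,cp);print(g.round(4))
print("block top",at_z("top",[[344.5,205.5]],.075,cp).round(4),"mark",at_z("top",[[361.6,224.5]],.026,cp))
print("grip",at_z("top",[[351,174]],.087,cp))
print("slots",at_z("top",[[184.8,215.8],[179.8,185.5],[190.3,246.4]],.033,cp))
E
```

```text
(592, 695, 3)
[[ 0.835  -0.1111  0.015 ]
 [ 0.8085 -0.2401  0.015 ]
 [ 0.4571 -0.1613  0.015 ]
 [ 0.4831 -0.0318  0.015 ]]
block top [[ 0.5657 -0.1168  0.075 ]] mark [[ 0.52787857 -0.16101213  0.026     ]]
grip [[ 0.63849558 -0.13024328  0.087     ]]
slots [[0.53744358 0.27124054 0.033     ]
 [0.61273447 0.28980412 0.033     ]
 [0.46319996 0.25218989 0.033     ]]
```

View pics/zoom0.png

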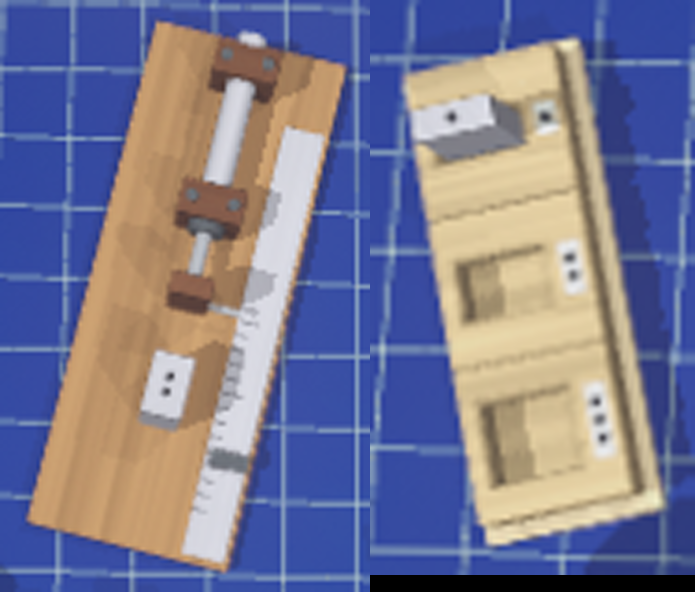

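View pics/wrist0.png

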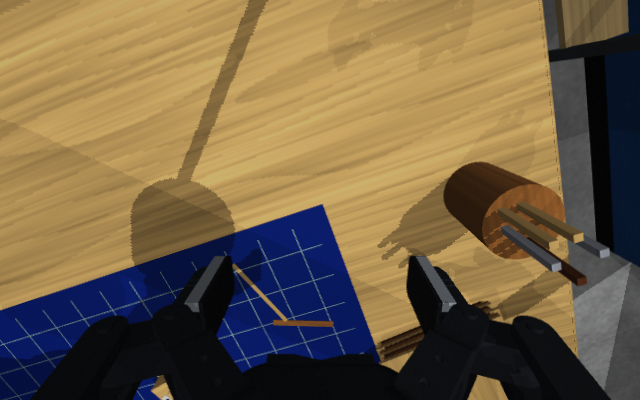

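```bash
python3 - <<'E'
from h import *
s=get_state();print(R.from_rotvec(s["eef_rot"]).as_matrix().round(3),s["position"])
# dots & block fit using depth from top
z=np.load("top0.npz");cp=campose("top")
d=z["d"]
for (c0,c1,r0,r1,zl,zh) in ((325,365,185,225,.067,.083),(335,365,165,190,.08,.095),(155,200,170,200,.063,.08),(150,220,160,275,.026,.04),(345,375,210,235,.022,.03)):
    vv,uu=np.mgrid[r0:r1,c0:c1];px=np.c_[uu.ravel(),vv.ravel()]
    P=at_depth("top",px,d[r0:r1,c0:c1].ravel(),cp)
    m=(P[:,2]>zl)&(P[:,2]<zh);Q=P[m]
    if len(Q)<5: print("few");continue
    r=cv2.minAreaRect((Q[:,:2]*1000).astype(np.float32));print(m.sum(),Q.mean(0).round(4),r,"z",np.median(Q[:,2]))
E
```

```text
[[ 0.332  0.    -0.943]
 [ 0.943 -0.     0.332]
 [-0.    -1.    -0.   ]] [0.1994025  0.56589137 0.24229678]
191 [ 0.5692 -0.1171  0.0754] ((569.75146484375, -117.13140869140625), (25.5117244720459, 39.73224639892578), 77.0646743774414) z 0.0753684291446548
76 [ 0.6315 -0.1308  0.087 ] ((632.01513671875, -130.80938720703125), (27.649961471557617, 13.783161163330078), 76.86205291748047) z 0.0873075764597896
123 [0.6101 0.2967 0.0708] ((611.1739501953125, 297.8536376953125), (17.147600173950195, 39.498008728027344), 14.724581718444824) z 0.07099168469051453
2146 [0.5397 0.2721 0.0335] ((538.276611328125, 274.840087890625), (229.69900512695312, 78.76935577392578), 13.917683601379395) z 0.03359187925584339
46 [ 0.5293 -0.1604  0.0264] ((535.9671630859375, -160.83892822265625), (25.13248062133789, 55.39253234863281), 83.12541961669922) z 0.026610151016059125
```

Emit:
step_arm(increments=[[1,-10,0,-12,0,0,0],[1,-22,0,-24,0,0,0],[1,-22,0,-24,0,0,0],[1,-22,0,-24,0,0,0],[1,-22,0,-24,0,0,0],[1,-22,0,-24,0,0,0],[1,-22,0,-24,0,0,0],[1,-22,0,-24,0,0,0],[1,-22,0,-24,0,0,0],[1,-22,0,-24,0,0,0],[1,-22,0,-24,0,0,0],[1,-22,0,-24,0,0,0]])

```text
time_s: 2.45
position: [0.3765, 0.2351, 0.2426]
eef_rot: [-1.351, -0.957, 0.956]
wrist_force: [0.7, -0.2, -0.0]
width: 0.997
```

Emit:
step_arm(increments=[[1,-22,0,-24,0,0,0],[1,-22,0,-24,0,0,0],[1,-22,0,-24,0,0,0],[1,-22,0,-24,0,0,0],[1,-22,0,-24,0,0,0],[1,-22,0,-24,0,0,0],[1,-22,0,-24,0,0,0],[1,-22,0,-24,0,0,0],[1,-22,0,-24,0,0,0],[1,-22,0,-24,0,0,0],[1,-22,0,-24,0,0,0],[1,-22,0,-24,0,0,0]])

```text
time_s: 3.45
position: [0.5604, -0.1099, 0.2424]
eef_rot: [-1.351, -0.956, 0.956]
wrist_force: [0.1, 0.9, 0.4]
width: 0.998
```

Emit:
step_arm(increments=[[1,-10,0,-15,0,-3,0],[1,-5,0,-5,0,-3.5,0],[1,0,0,0,0,0,0]])

```text
time_s: 3.7
position: [0.5748, -0.1307, 0.2419]
eef_rot: [-1.308, -1.041, 1.041]
wrist_force: [-0.2, 0.3, 0.3]
width: 0.997
```

```bash
python3 - <<'E'
from h import *
s=get_state();M=R.from_rotvec(s["eef_rot"]).as_matrix();print(M.round(3),s["position"],s["joint_positions"].round(2),s["time_s"])
cp=campose("wrist");im,d=grab_frame("wrist");save("w1.png",im);np.savez("w1.npz",im=im,d=d)
print(M.T@(np.array([.5697,-.1171,.2])-s["position"])*1000)
E
```

```text
[[ 0.224  0.    -0.975]
 [ 0.975 -0.     0.224]
 [-0.    -1.    -0.   ]] [ 0.57478701 -0.13065756  0.24187997] [-0.22  0.29 -0.08  1.2  -0.    0.  ] 3.7
[12.08617207 41.87505148  8.00135967]
```

View pics/w1.png

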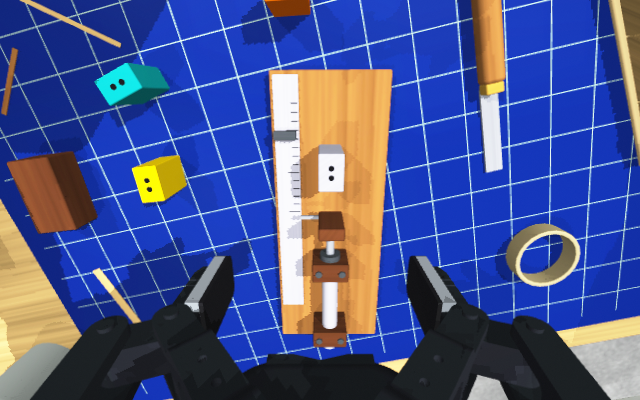

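```bash
cat >> h.py <<'E'
def cloud(name,z,cp,c0,c1,r0,r1,zl,zh):
    vv,uu=np.mgrid[r0:r1,c0:c1];px=np.c_[uu.ravel(),vv.ravel()]
    dd=z["d"][r0:r1,c0:c1].ravel();P=at_depth(name,px,dd,cp)
    m=(P[:,2]>zl)&(P[:,2]<zh)&(dd>0);return P[m],px[m]
def rect(P):
    return cv2.minAreaRect((P[:,:2]*1000).astype(np.float32))
E
python3 - <<'E'
from h import *
z=np.load("w1.npz");cp=campose("wrist")
P,_=cloud("wrist",z,cp,315,350,140,200,.068,.082);print("block",len(P),rect(P),np.median(P[:,2]))
P,_=cloud("wrist",z,cp,315,350,205,245,.080,.095);print("grip",len(P),rect(P),np.median(P[:,2]))
P,_=cloud("wrist",z,cp,265,305,120,150,.022,.030);print("mark",len(P),P.mean(0),rect(P),np.median(P[:,2]))
P,_=cloud("wrist",z,cp,295,320,208,224,.0325,.040);print("pointer",len(P),P.mean(0),rect(P),np.median(P[:,2]))
print(at_z("wrist",[[285,134]],.026,cp),at_z("wrist",[[303,216]],.036,cp))
a=z["im"][100:260,255:375];save("w1z.png",cv2.resize(a,None,fx=3.7,fy=3.7,interpolation=cv2.INTER_CUBIC))
E
```

```text
block 1024 ((570.7545166015625, -117.20199584960938), (25.563724517822266, 39.94242477416992), 77.02008056640625) 0.0754928349459364
grip 375 ((632.3465576171875, -130.64447021484375), (27.300451278686523, 13.573208808898926), 77.5262680053711) 0.08729471031495262
mark 200 [ 0.52882223 -0.15973073  0.02649606] ((528.908203125, -160.11956787109375), (24.921470642089844, 9.346033096313477), 76.97779083251953) 0.026564606611674674
pointer 74 [ 0.62667193 -0.15461067  0.03802471] ((627.1136474609375, -153.55487060546875), (7.378674507141113, 23.97060203552246), 0.21394197642803192) 0.03832234824382896
[[ 0.52797    -0.15884171  0.026     ]] [[ 0.62549913 -0.16175158  0.036     ]]
```

View pics/w1z.png

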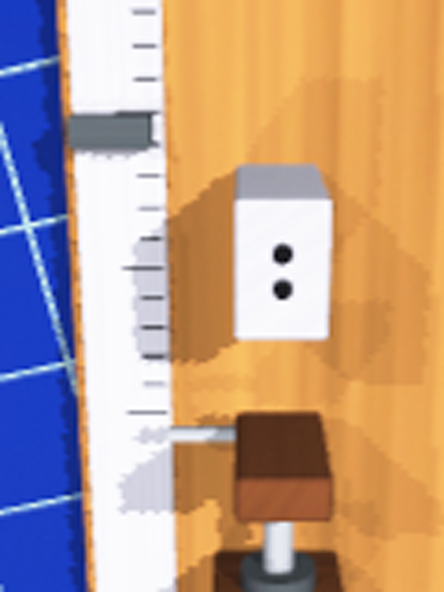

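Emit:
step_arm(increments=[[1,6,15,3.5,0,0,0],[1,6,30,4,0,0,0],[1,0,35,0,0,0,0],[1,0,35,0,0,0,0],[1,0,30,0,0,0,0],[1,0,25,0,0,0,0],[1,0,14,0,0,0,0],[1,0,5,0,0,0,0],[1,0,0,0,0,0,0]])

```text
time_s: 4.5
position: [0.568, -0.1144, 0.0523]
eef_rot: [-1.305, -1.04, 1.043]
wrist_force: [-0.5, 0.5, 0.8]
width: 0.997
```

Emit:
step_arm(increments=[[0,0,0,0,0,0,0],[0,0,0,0,0,0,0],[0,0,0,0,0,0,0],[0,0,0,0,0,0,0],[0,0,0,0,0,0,0],[0,0,0,0,0,0,0],[0,0,0,0,0,0,0]])

```text
time_s: 5.08
position: [0.57, -0.1158, 0.0542]
eef_rot: [-1.309, -1.042, 1.041]
wrist_force: [-0.7, -1.1, 6.0]
width: 0.294
```

Emit:
step_arm(increments=[[0,0,0,0,0,0,0],[0,0,0,0,0,0,0]])

```text
time_s: 5.25
position: [0.5701, -0.1158, 0.0543]
eef_rot: [-1.309, -1.042, 1.041]
wrist_force: [-0.9, -1.0, 5.9]
width: 0.294
```

```bash
python3 - <<'E'
from h import *
s=get_state();print(s["position"],s["width"],s["width"]*85,s["time_s"],s["wrist_force"])
im,d=grab_frame("wrist");save("w2.png",im)
# slot from top/wrist depth: floor and rim of mid pocket in top0
z=np.load("top0.npz");cp=campose("top")
P,px=cloud("top",z,cp,160,210,170,270,.005,.022)
import collections
r=np.array([np.cos(np.radians(13.92)),np.sin(np.radians(13.92))]);n=np.array([-r[1],r[0]])
Q=P[:,:2]*1000
T,_=cloud("top",z,cp,150,220,160,275,.026,.040);T=T[:,:2]*1000
print("top rect row range",(T@r).min(),(T@r).max(),(T@n).min(),(T@n).max())
# occupancy grid of floor points & top points in (row, n)
c=np.array([537.4,279.6])
for nm,A in (("floor",Q),("top",T)):
    a=(A-c)@r;b=(A-c)@n
    m=(abs(a)<30)&(abs(b)<35)
    H,_,_=np.histogram2d(a[m],b[m],bins=[np.arange(-30,31,4),np.arange(-36,37,4)]);print(nm);print(H.astype(int))
E
```

```text
[ 0.57006682 -0.11583721  0.05426476] 0.2944323019321329 25.026745664231296 5.25 [-0.88441922 -1.02662041  5.92927886]
top rect row range 473.73736920118444 703.4342949210301 97.88868084156464 176.66059367767417
floor
[[0 0 0 0 0 0 0 0 0 0 0 0 0 0 0 0 0 0]
 [0 0 0 0 0 0 0 0 0 0 0 0 0 0 0 0 0 0]
 [0 0 0 0 0 0 0 0 0 0 0 0 0 0 0 0 0 0]
 [0 0 0 0 0 0 0 0 0 0 0 0 0 0 0 0 0 0]
 [0 0 0 0 0 3 2 2 2 3 2 3 3 2 4 0 0 0]
 [0 0 0 0 1 2 2 4 2 2 3 3 1 3 5 1 0 0]
 [0 0 0 0 1 3 2 1 3 4 2 2 3 2 2 1 0 0]
 [0 0 0 0 1 2 2 4 3 1 3 3 1 4 3 2 0 0]
 [0 0 0 0 1 2 4 2 1 3 3 2 3 1 4 1 0 0]
 [0 0 0 0 1 2 2 2 4 2 3 3 2 3 3 2 0 0]
 [0 0 0 0 2 3 4 3 2 2 3 2 3 3 4 0 0 0]
 [0 0 0 0 0 0 1 0 2 1 1 2 0 2 1 0 0 0]
 [0 0 0 0 0 0 0 0 0 0 0 0 0 0 0 0 0 0]
 [0 0 0 0 0 0 0 0 0 0 0 0 0 0 0 0 0 0]
 [0 0 0 0 0 0 0 0 0 0 0 0 0 0 0 0 0 0]]
top
[[2 2 4 1 4 3 2 3 2 1 3 3 1 5 2 2 3 0]
 [3 3 3 3 2 2 3 3 1 4 3 2 4 1 3 3 3 1]
 [2 0 4 2 2 3 2 2 3 2 3 3 2 2 4 2 2 1]
 [3 3 3 1 0 0 1 0 0 1 0 0 1 0 1 4 4 0]
 [3 1 3 0 0 0 0 0 0 0 0 0 0 0 0 3 1 1]
 [1 2 4 0 0 0 0 0 0 0 0 0 0 0 0 5 3 2]
 [2 3 1 2 0 0 0 0 0 0 0 0 0 0 1 4 2 1]
 [1 2 3 1 0 0 0 0 0 0 0 0 0 0 1 3 3 0]
 [1 4 3 0 0 0 0 0 0 0 0 0 0 0 0 5 2 1]
 [2 3 1 0 0 0 0 0 0 0 0 0 0 0 2 3 1 3]
 [1 3 3 3 1 1 0 1 0 0 0 0 0 0 0 2 4 1]
 [3 3 2 2 3 3 3 3 4 4 3 4 3 4 4 3 2 1]
 [1 1 4 2 3 4 1 3 3 2 4 2 2 1 4 2 2 1]
 [2 3 1 2 2 2 4 2 2 2 3 1 4 3 2 4 2 0]
 [3 2 2 3 2 3 4 2 3 3 2 4 1 2 2 1 4 1]]
```

View pics/w2.png

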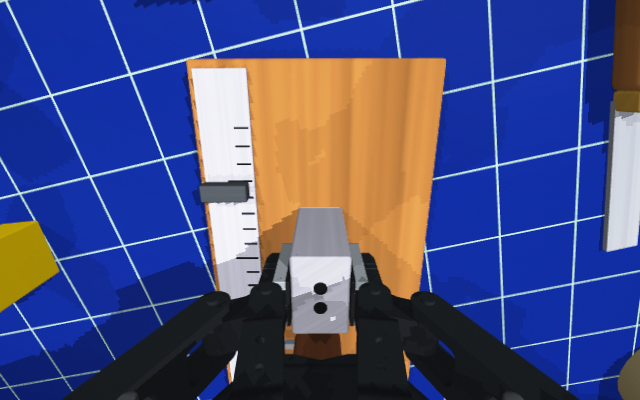

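Emit:
step_arm(increments=[[0,0,-6,0,0,0,0],[0,0,-18,0,0,0,0],[0,0,-24,0,0,0,0],[0,0,-22,0,0,3,0],[0,0,-20,0,0,6,0],[0,0,-10,0,0,6,0],[0,0,0,0,0,6,0],[0,0,0,0,0,6,0],[0,0,0,0,0,6,0],[0,0,0,0,0,6,0],[0,0,0,0,0,6,0],[0,0,0,0,0,6,0]])

```text
time_s: 6.3
position: [0.5689, -0.1153, 0.1531]
eef_rot: [-1.541, -0.352, 0.354]
wrist_force: [-0.6, -0.4, -2.3]
width: 0.291
```

Emit:
step_arm(increments=[[0,4,0,15,0,6,0],[0,5,0,28,0,4,0],[0,6,0,34,0,2.1,0],[0,6,0,34,0,0,0],[0,6,0,34,0,0,0],[0,6,0,34,0,0,0],[0,6,0,34,0,0,0],[0,6,0,34,0,0,0],[0,6,0,28,0,0,0],[0,6,0,18,0,0,0],[0,2,0,10,0,0,0],[0,0,0,0,0,0,0]])

```text
time_s: 7.3
position: [0.5455, 0.1938, 0.1531]
eef_rot: [-1.562, -0.193, 0.194]
wrist_force: [-0.2, -0.4, -2.1]
width: 0.294
```

Emit:
step_arm(increments=[[0,0,0,0,0,0,0]])

```text
time_s: 7.38
position: [0.5456, 0.1916, 0.1531]
eef_rot: [-1.563, -0.191, 0.193]
wrist_force: [0.4, 0.6, -1.3]
width: 0.295
```

```bash
python3 - <<'E'
from h import *
s=get_state();M=R.from_rotvec(s["eef_rot"]).as_matrix();print(M.round(4),s["position"],s["width"],s["time_s"],s["wrist_force"],s["joint_positions"].round(2))
cp=campose("wrist");np.save("cp3.npy",np.array([0]));im,d=grab_frame("wrist");save("w3.png",im);np.savez("w3.npz",im=im,d=d,T=cp[2])
E
```

```text
[[ 9.702e-01 -7.000e-04 -2.422e-01]
 [ 2.422e-01 -9.000e-04  9.702e-01]
 [-9.000e-04 -1.000e+00 -7.000e-04]] [0.54555544 0.19159385 0.15306924] 0.29493363419251506 7.3833 [ 0.39253149  0.62209588 -1.30633263] [ 0.34  0.32 -0.24  1.01 -0.    1.66]
```

View pics/w3.png

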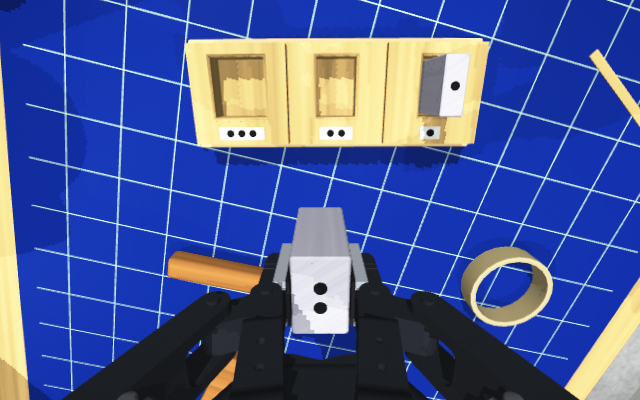

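```bash
python3 - <<'E'
from h import *
z=np.load("w3.npz");K,D,_=campose("wrist");cp=(K,D,z["T"])
P,_=cloud("wrist",z,cp,180,500,30,155,.0315,.037);rr=rect(P);print(rr)
th=np.radians(rr[2] if rr[2]<45 else rr[2]-90)
r=np.array([np.cos(th),np.sin(th)]);n=np.array([-r[1],r[0]]);c=np.array([537.4,279.6])
A=(P[:,:2]*1000-c);a=A@r;b=A@n
# hole edges: per strip
for name,u,v,lim in(("row",a,b,8),("n",b,a,5)):
    for s in np.arange(-lim,lim+.1,4):
        m=abs(v-s)<2.2;x=np.sort(u[m]);print(name,s,"lo",x[x<0].max().round(1),"hi",x[x>0].min().round(1))
Pf,_=cloud("wrist",z,cp,300,370,45,125,.006,.016);F=Pf[:,:2]*1000-c
print("floor",len(Pf),np.median(Pf[:,2]),"row",np.percentile(F@r,[1,99]),"n",np.percentile(F@n,[1,99]))
B,_=cloud("wrist",z,cp,280,360,250,345,.1,.2);print("block top",np.percentile(B[:,2],[5,50,95]));B=B[B[:,2]>np.median(B[:,2])-.004];print(rect(B))
s=get_state();print(s["position"])
im=z["im"][30:155,180:500];save("w3z.png",cv2.resize(im,None,fx=2.5,fy=2.5,interpolation=cv2.INTER_CUBIC))
E
```

```text
((539.13671875, 273.6405334472656), (229.21304321289062, 75.83244323730469), 14.266595840454102)
row -8.0 lo -16.2 hi 15.3
row -4.0 lo -16.2 hi 15.3
row 0.0 lo -16.2 hi 15.8
row 4.0 lo -16.1 hi 15.7
row 8.0 lo -16.1 hi 15.6
n -5.0 lo -22.9 hi 22.8
n -1.0 lo -22.8 hi 22.7
n 3.0 lo -22.9 hi 22.7
floor 2158 0.011609783010403274 row [-15.63682873  15.34366946] n [-22.44232393  22.69507362]
block top [0.16838925 0.17448622 0.18430826]
((546.6893310546875, 190.86178588867188), (34.09679412841797, 41.51589584350586), 13.255830764770508)
[0.54559584 0.19095156 0.15303084]
```

View pics/w3z.png

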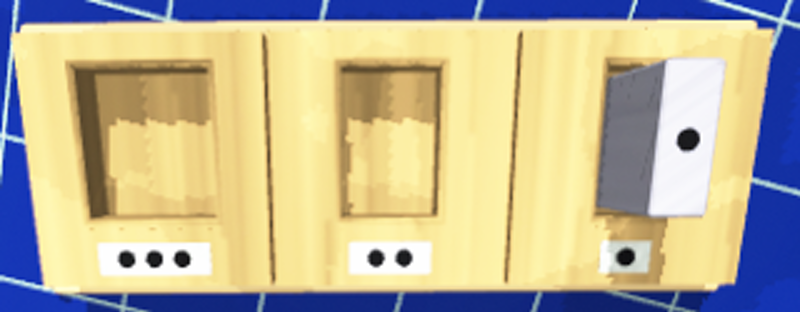

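```bash
python3 - <<'E'
from h import *
z=np.load("w3.npz");K,D,_=campose("wrist");T=z["T"];cp=(K,D,T)
B,px=cloud("wrist",z,cp,285,355,255,345,.171,.178)
g=z["im"][px[:,1],px[:,0]].astype(int);m=(g.min(1)>90);B=B[m]
print(len(B),rect(B),B.mean(0))
s=get_state();M=R.from_rotvec(s["eef_rot"]).as_matrix()
L=(B-s["position"])@M*1000;print("tool x",np.percentile(L[:,0],[0.5,99.5]),"tool z",np.percentile(L[:,2],[.5,99.5]))
print(s["position"],M.T@(np.array([.5371,.2795,.0503])-s["position"])*1000, np.degrees(np.arctan2(M[1,0],M[0,0])))
E
```

```text
4405 ((547.3257446289062, 190.84039306640625), (29.4891357421875, 41.55606460571289), 16.154972076416016) [0.54658706 0.19266092 0.17437842]
tool x [-11.47761087  13.98629359] tool z [-20.23651931  19.60211235]
[0.54559584 0.19095156 0.15303084] [ 13.21609577 102.64938418  88.06286922] 13.956985755021208
```

Emit:
step_arm(increments=[[0,2,0,12,0,0,0],[0,3,0,25,0,0,0],[0,3,0,25,0,0,0],[0,3,0,17,0,0,0],[0,1.5,10,9,0,0,0],[0,0,22,0,0,0,0],[0,0,20,0,0,0,0],[0,0,10,0,0,0,0],[0,0,3,0,0,0,0],[0,0,0,0,0,0,0],[0,0,0,0,0,0,0],[0,0,0,0,0,0,0]])

```text
time_s: 8.43
position: [0.5378, 0.2805, 0.0895]
eef_rot: [-1.562, -0.193, 0.19]
wrist_force: [0.5, 0.3, -1.6]
width: 0.291
```

```bash
python3 - <<'E'
from h import *
s=get_state();M=R.from_rotvec(s["eef_rot"]).as_matrix()
print(s["position"],M.T@(np.array([.5371,.2795,.0503])-s["position"])*1000, np.degrees(np.arctan2(M[1,0],M[0,0])),s["wrist_force"])
cp=campose("wrist");im,d=grab_frame("wrist");save("w4.png",im);np.savez("w4.npz",im=im,d=d,T=cp[2])
im,d=grab_frame("side");save("s4.png",cv2.resize(im[260:400,220:440],None,fx=3.5,fy=3.5,interpolation=cv2.INTER_CUBIC))
E
```

```text
[0.53776226 0.28054318 0.08950671] [-0.96940702 39.2045607  -0.86917299] 13.954967671130083 [ 0.53923376  0.34023235 -1.6141022 ]
```

View pics/w4.png

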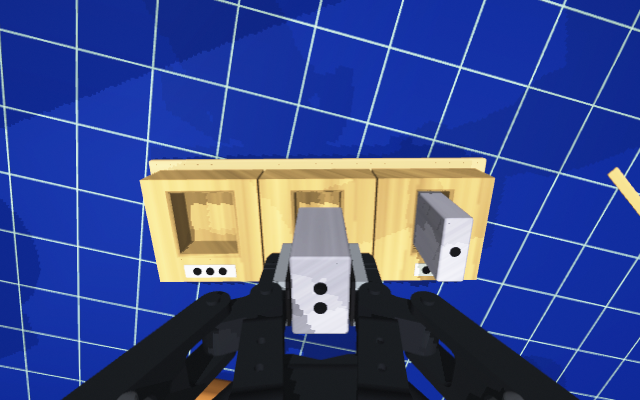

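View pics/s4.png

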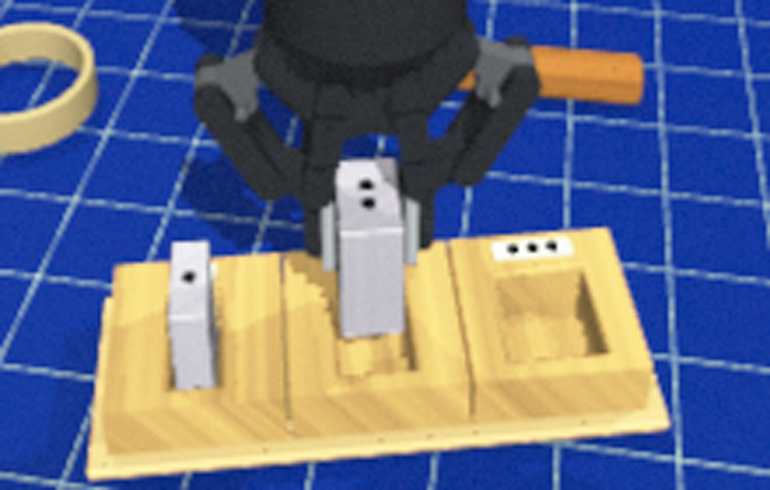

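```bash
python3 - <<'E'
from h import *
s=get_state();M=R.from_rotvec(s["eef_rot"]).as_matrix();p=s["position"]
z=np.load("w4.npz");K,D,_=campose("wrist");cp=(K,D,z["T"])
P,_=cloud("wrist",z,cp,140,500,150,285,.031,.037);L=(P-p)@M*1000
for t in np.arange(12,34,2):
    m=(abs(L[:,2]-t)<1.2)&(abs(L[:,0])<36);x=np.sort(L[m,0]); 
    g=np.diff(x);i=g.argmax() if len(g) else 0
    print("z",t,x[i].round(1) if len(x) else 0,x[i+1].round(1) if len(x) else 0)
F,_=cloud("wrist",z,cp,285,350,180,215,.006,.0165)
Lf=(F-p)@M*1000;print("floor tool x",np.percentile(Lf[:,0],[1,99]),"z max",np.percentile(Lf[:,2],[1,99]))
# holder far rim in tool z and hole far edge
m=(abs(L[:,0])<10);print("hole far edge z", L[m,2].min())
B,px=cloud("wrist",z,cp,285,355,255,345,.106,.116);L=(B-p)@M*1000;print("block x",np.percentile(L[:,0],[1,99]),"z",np.percentile(L[:,2],[1,99]))
# three-dot slot for yaw / n-centre
# side
cs=campose("side");im,d=grab_frame("side");zz={"d":d}
P,_=cloud("side",zz,cs,240,420,320,400,.031,.037);A=P[:,:2]*1000;rr=rect(P);print("side rect",rr)
th=np.radians(14.1);r=np.array([np.cos(th),np.sin(th)]);n=np.array([-r[1],r[0]]);c=np.array([537.1,279.5])
a=(A-c)@r;b=(A-c)@n
for t in np.arange(6,34,4):
    m=(abs(b-t)<2)&(abs(a)<36);x=np.sort(a[m]);g=np.diff(x);i=g.argmax();print("side b",t,x[i].round(1),x[i+1].round(1))
B,_=cloud("side",zz,cs,300,350,300,365,.106,.114);A=B[:,:2]*1000-c;print("side block row",np.percentile(A@r,[1,99]),"n",np.percentile(A@n,[1,99]),len(B))
m=abs(a)<8;print("side hole far n",np.sort(b[m&(b>0)])[:4])
E
```

```text
z 12 -16.5 14.6
z 14 -16.4 14.6
z 16 -16.4 14.6
z 18 -16.3 14.6
z 20 -16.4 15.1
z 22 -14.3 -13.6
z 24 9.1 9.8
z 26 16.8 17.5
z 28 24.5 25.2
z 30 20.6 21.3
z 32 -20.5 -17.9
floor tool x [-16.36046629  14.50773667] z max [ 1.21009793 14.8836749 ]
hole far edge z 21.73955292098865
block x [-12.13159413  14.33263911] z [-20.4444338   18.57296247]
side rect ((538.8526000976562, 273.4507141113281), (228.4150848388672, 79.64261627197266), 14.619881629943848)
side b 6 -15.7 17.1
side b 10 -15.3 15.9
side b 14 -16.4 16.1
side b 18 -15.9 16.5
side b 22 -15.5 -5.0
side b 26 -2.1 -0.6
side b 30 23.0 24.3
side block row [-22.41339744  26.57789866] n [-19.95034145  20.12779134] 494
side hole far n [21.8240756  21.90174821 23.3536608  23.50284354]
```

```bash
python3 - <<'E'
from h import *
cs=campose("side");im,d=grab_frame("side");zz={"d":d}
th=np.radians(14.1);r=np.array([np.cos(th),np.sin(th)]);n=np.array([-r[1],r[0]]);c=np.array([537.1,279.5])
B,px=cloud("side",zz,cs,300,350,290,370,.05,.109);A=B[:,:2]*1000-c;a=A@r;b=A@n
m=(b>15)&(b<26);print(m.sum(),np.median(b[m]))
for h in np.arange(.052,.11,.006):
    k=m&(abs(B[:,2]-h)<.003)
    if k.sum()>4: print(h.round(3),a[k].min().round(1),a[k].max().round(1),b[k].mean().round(1))
E
```

```text
504 19.237582356351705
0.052 -9.9 13.2 19.1
0.058 -10.0 14.6 19.2
0.064 -10.0 14.5 19.2
0.07 -10.0 14.3 19.2
0.076 -9.9 14.3 19.2
0.082 -9.9 14.1 19.4
0.088 -10.0 13.9 19.3
0.094 -9.9 13.9 19.3
0.1 -9.9 14.8 19.2
0.106 -10.0 14.8 18.9
```

Emit:
step_arm(increments=[[0,-2,0,0,0,0,0],[0,0,4,0,0,0,0],[0,0,6,0,0,0,0],[0,0,6,0,0,0,0],[0,0,4,0,0,0,0],[0,0,4,0,0,0,0],[0,0,3,0,0,0,0],[0,0,3,0,0,0,0],[0,0,2,0,0,0,0],[0,0,2,0,0,0,0],[0,0,0,0,0,0,0],[0,0,0,0,0,0,0]])

```text
time_s: 9.63
position: [0.5348, 0.28, 0.0543]
eef_rot: [-1.562, -0.192, 0.192]
wrist_force: [0.5, 0.7, -2.3]
width: 0.298
```

Emit:
step_arm(increments=[[0,0,2,0,0,0,0],[0,0,1,0,0,0,0],[0,0,1,0,0,0,0],[0,0,0.5,0,0,0,0],[0,0,0,0,0,0,0],[0,0,0,0,0,0,0]])

```text
time_s: 10.13
position: [0.5349, 0.28, 0.0503]
eef_rot: [-1.562, -0.192, 0.191]
wrist_force: [-1.3, -0.2, 3.1]
width: 0.296
```

Emit:
step_arm(increments=[[0,0,0.5,0,0,0,0],[0,0,0,0,0,0,0],[0.4,0,0,0,0,0,0],[0.5,0,0,0,0,0,0],[0.6,0,0,0,0,0,0],[0.6,0,0,0,0,0,0],[0.6,0,0,0,0,0,0],[0.6,0,0,0,0,0,0]])

```text
time_s: 10.8
position: [0.5348, 0.2799, 0.0492]
eef_rot: [-1.562, -0.192, 0.192]
wrist_force: [-0.7, -0.9, -0.9]
width: 0.598
```

```bash
python3 - <<'E'
from h import *
s=get_state();M=R.from_rotvec(s["eef_rot"]).as_matrix();p=s["position"];print(p,s["wrist_force"],s["width"])
cp=campose("wrist");im,d=grab_frame("wrist");save("w5.png",im);z={"d":d}
B,px=cloud("wrist",z,cp,270,370,240,350,.066,.076);L=(B-p)@M*1000;print(len(B),np.median(B[:,2]),"block x",np.percentile(L[:,0],[1,99]),"z",np.percentile(L[:,2],[1,99]))
cs=campose("side");im,d=grab_frame("side");zz={"d":d};save("s5.png",cv2.resize(im[260:400,220:440],None,fx=3.5,fy=3.5,interpolation=cv2.INTER_CUBIC))
B,_=cloud("side",zz,cs,300,350,300,365,.066,.078);print(len(B),np.median(B[:,2]),rect(B))
E
```

```text
[0.53484227 0.27994009 0.0491594 ] [-0.71456711 -0.86686135 -0.89565254] 0.5981253017123291
4942 0.07156176732242751 block x [-11.22330133  13.7727408 ] z [-19.73807166  19.2693557 ]
532 0.07209901945048428 ((539.93896484375, 280.9587707519531), (70.6097183227539, 41.573326110839844), 16.350099563598633)
```

View pics/s5.png

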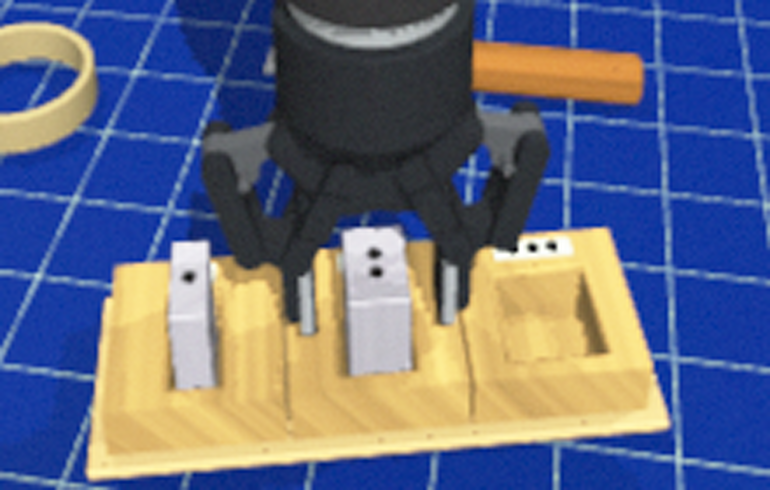

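Emit:
step_arm(increments=[[0.6,0,-8,0,0,0,0],[0.6,0,-25,0,0,0,0],[0.6,0,-35,0,0,0,0],[0.6,0,-35,0,0,0,0],[0.6,0,-20,-12,0,0,0],[0.6,0,-8,-28,0,0,0],[0.6,0,0,-35,0,0,0],[0.6,0,0,-35,0,0,0],[0.6,0,0,-35,0,0,0],[0.6,0,0,-35,0,0,0],[0.6,0,0,-35,0,0,0],[0.6,0,0,-35,0,0,0]])

```text
time_s: 11.9
position: [0.5955, 0.0357, 0.1811]
eef_rot: [-1.562, -0.192, 0.191]
wrist_force: [0.4, -0.3, -0.4]
width: 0.601
```

Emit:
step_arm(increments=[[0.6,0,0,-35,0,0,0],[0.6,0,0,-35,0,0,0],[0.6,-1,0,-35,0,0,0],[0.6,-1,0,-35,0,0,0],[0.6,-1,0,-22,0,0,0],[0.6,-1,0,-10,0,3,0],[0.6,0,0,0,0,6,0],[0.6,0,0,0,0,6,0],[0.6,0,0,0,0,6,0],[0.6,0,0,0,0,6,0],[0.6,0,0,0,0,0,0],[0.6,0,0,0,0,0,0]])

```text
time_s: 12.9
position: [0.633, -0.1305, 0.1808]
eef_rot: [-1.564, 0.176, -0.176]
wrist_force: [0.1, -0.0, -0.4]
width: 0.603
```

```bash
python3 - <<'E'
from h import *
s=get_state();M=R.from_rotvec(s["eef_rot"]).as_matrix();p=s["position"];print(s["time_s"],p,s["wrist_force"],s["width"],np.degrees(np.arctan2(M[1,0],M[0,0])),s["joint_positions"].round(2))
print(M.T@(np.array([.6322,-.1307,.066])-p)*1000)
cp=campose("wrist");im,d=grab_frame("wrist");save("w6.png",im);z={"d":d}
B,px=cloud("wrist",z,cp,200,440,150,400,.083,.090);print(len(B),rect(B) if len(B)>4 else 0);L=(B-p)@M*1000;print(np.percentile(L,[1,99],axis=0))
im,d=grab_frame("top");save("t6.png",im)
ct=campose("top");P,_=cloud("top",{"d":d},ct,150,220,160,275,.066,.08);
r=P[P[:,0]<.58];print("block in slot",len(r),rect(r),np.median(r[:,2]));r=P[P[:,0]>.58];print("thin",rect(r))
E
```

```text
12.9 [ 0.63301107 -0.13051136  0.1807915 ] [ 0.08004072 -0.00833599 -0.40004337] 0.6025028453246157 -12.84664548845906 [-0.2   0.43 -0.02  1.12 -0.    1.59]
[ -0.79137307 114.7912233   -0.36105604]
599 ((633.6741943359375, -131.229248046875), (27.994665145874023, 13.64859676361084), 77.62435913085938)
[[ -5.9461774   91.84383135 -14.1755517 ]
 [  7.6213319   95.88350629  13.06193521]]
block in slot 200 ((534.0870361328125, 279.16632080078125), (27.376798629760742, 42.26094436645508), 15.47164249420166) 0.07154997621887227
thin ((610.8509521484375, 297.8091125488281), (17.106433868408203, 40.64252471923828), 12.604217529296875)
```

View pics/w6.png

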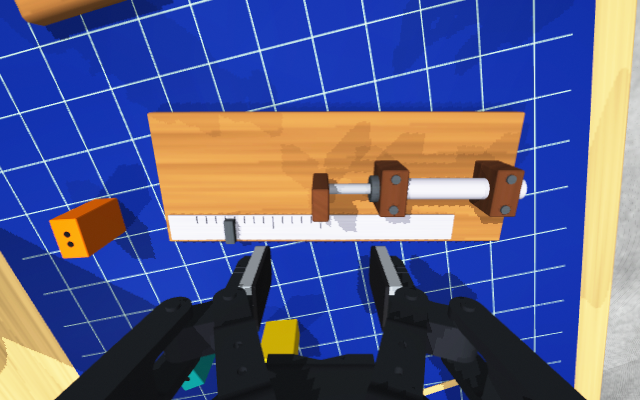

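View pics/t6.png

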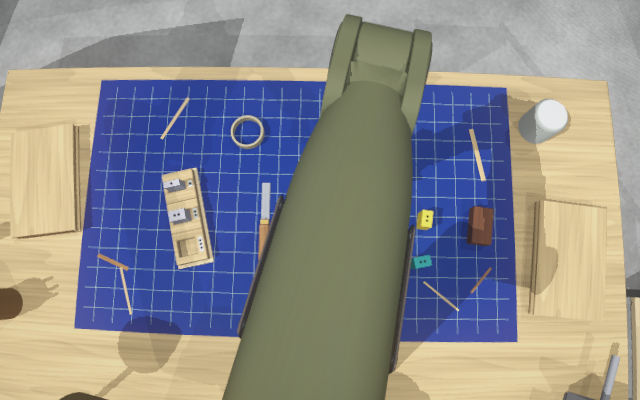

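Emit:
step_arm(increments=[[0.6,0,10,0,0,0,0],[0.6,0,22,0,0,0,0],[0.6,0,25,0,0,0,0],[0.6,0,25,0,0,0,0],[0.6,0,20,0,0,0,0],[0.6,0,10,0,0,0,0],[0.6,0,3,0,0,0,0],[0,0,0,0,0,0,0],[0,0,0,0,0,0,0],[0,0,0,0,0,0,0],[0,0,0,0,0,0,0],[0,0,0,0,0,0,0]])

```text
time_s: 14.0
position: [0.6333, -0.1305, 0.067]
eef_rot: [-1.564, 0.177, -0.179]
wrist_force: [-3.5, 1.6, 6.3]
width: 0.156
```

Emit:
step_arm(increments=[[0,0,0,0,0,0,0],[0,0,0,0,0,0,0]])

```text
time_s: 14.17
position: [0.6333, -0.1306, 0.067]
eef_rot: [-1.564, 0.177, -0.179]
wrist_force: [-2.5, 1.2, 6.1]
width: 0.155
```

```bash
python3 - <<'E'
from h import *
s=get_state();M=R.from_rotvec(s["eef_rot"]).as_matrix();p=s["position"];print(s["time_s"],p,s["wrist_force"],s["width"])
cp=campose("wrist");im,d=grab_frame("wrist");save("w7.png",im);np.savez("w7.npz",im=im,d=d,T=cp[2])
E
```

```text
14.1667 [ 0.63330421 -0.13055799  0.06700749] [-2.49045899  1.18806364  6.08171611] 0.15499077867724292
```

View pics/w7.png

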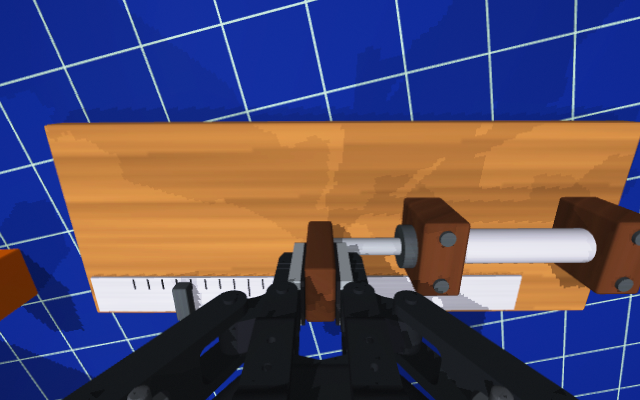

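Emit:
step_arm(increments=[[0,-3,0,0,0,0,0],[0,-8,0,0,0,0,0],[0,-12,0,0,0,0,0],[0,-14,0,0,0,0,0],[0,-14,0,0,0,0,0],[0,-14,0,0,0,0,0],[0,-12,0,0,0,0,0],[0,-9,0,0,0,0,0],[0,-5,0,0,0,0,0],[0,-3,0,0,0,0,0],[0,0,0,0,0,0,0],[0,0,0,0,0,0,0]])

```text
time_s: 15.22
position: [0.5448, -0.1105, 0.067]
eef_rot: [-1.565, 0.173, -0.184]
wrist_force: [7.5, -2.6, -2.4]
width: 0.149
```

Emit:
step_arm(increments=[[0,0,0,0,0,0,0],[0,0,0,0,0,0,0],[0,0,0,0,0,0,0],[0,0,0,0,0,0,0]])

```text
time_s: 15.55
position: [0.5451, -0.1106, 0.067]
eef_rot: [-1.565, 0.173, -0.184]
wrist_force: [6.5, -3.4, -1.0]
width: 0.158
```

```bash
python3 - <<'E'
from h import *
s=get_state();M=R.from_rotvec(s["eef_rot"]).as_matrix();p=s["position"];print(s["time_s"],p,s["wrist_force"],s["width"])
u=np.array([np.cos(np.radians(-13)),np.sin(np.radians(-13)),0]);print("pull",-(p-np.array([.6333,-.1306,0]))@u*1000)
cp=campose("wrist");im,d=grab_frame("wrist");save("w8.png",im);np.savez("w8.npz",im=im,d=d,T=cp[2])
im,d=grab_frame("side");save("s8.png",cv2.resize(im[150:270,220:420],None,fx=3.8,fy=3.8,interpolation=cv2.INTER_CUBIC));np.savez("s8.npz",im=im,d=d)
im,d=grab_frame("top");np.savez("t8.npz",im=im,d=d);save("t8.png",cv2.resize(im[100:260,280:400],None,fx=3.7,fy=3.7,interpolation=cv2.INTER_CUBIC))
E
```

```text
15.55 [ 0.54509471 -0.11057118  0.06700218] [ 6.54767026 -3.39906456 -1.04707472] 0.1580162173291254
pull 90.45010296436166
```

View pics/w8.png

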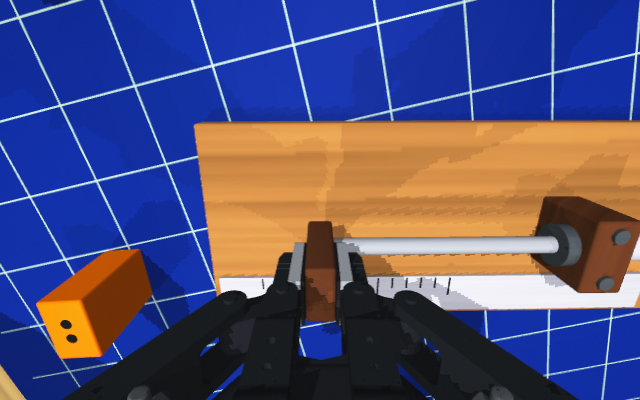

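View pics/s8.png

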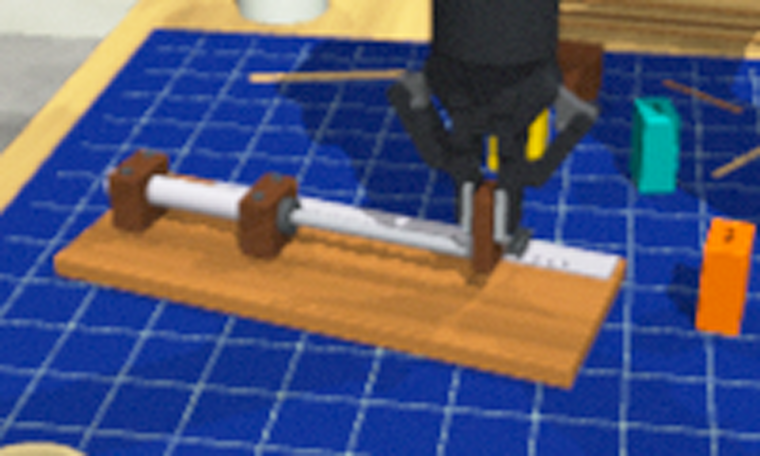

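```bash
python3 - <<'E'
from h import *
u=np.array([np.cos(np.radians(-13.0)),np.sin(np.radians(-13.0))])*1000
K,D,_=campose("wrist")
for f in ("w7","w8"):
    z=np.load(f+".npz");cp=(K,D,z["T"])
    B,px=cloud("wrist",z,cp,295,345,215,335,.083,.092);g=z["im"][px[:,1],px[:,0]].astype(int);m=g[:,0]>g[:,2]+30;B=B[m];x=B[:,:2]@u
    print(f,len(B),rect(B),"gx",np.percentile(x,[1,99]).mean())
z=np.load("w7.npz");cp=(K,D,z["T"])
B,px=cloud("wrist",z,cp,165,215,275,315,.022,.030);x=B[:,:2]@u;print("w7 mark",len(B),rect(B) if len(B)>3 else 0,x.min(),x.max())
z=np.load("w1.npz")
cs=campose("side");z8=np.load("s8.npz")
B,px=cloud("side",z8,cs,335,365,190,230,.05,.092);g=z8["im"][px[:,1],px[:,0]].astype(int);m=(g[:,0]>g[:,2]+30)&(g[:,0]<160);B=B[m];x=B[:,:2]@u;print("side grip",len(B),np.percentile(x,[2,98]))
B,px=cloud("side",z8,cs,345,365,205,220,.02,.030);g=z8["im"][px[:,1],px[:,0]].astype(int);m=(g.max(1)<130);B=B[m];x=B[:,:2]@u;print("side mark",len(B),np.percentile(x,[2,98]) if len(B) else 0)
for f in ("w7","w8"):
    im=np.load(f+".npz")["im"]
a=cv2.resize(np.load("s8.npz")["im"][185:230,325:385],None,fx=12,fy=12,interpolation=cv2.INTER_CUBIC);save("s8z.png",a)
E
```

```text
w7 1657 ((634.4113159179688, -131.27548217773438), (28.98283576965332, 13.148557662963867), 78.12889099121094) gx 647.6278992782682
w8 1691 ((546.0201416015625, -111.59111022949219), (29.185556411743164, 12.889628410339355), 77.41704559326172) gx 557.1139560793671
w7 mark 507 ((530.8675537109375, -159.4372100830078), (22.765438079833984, 10.798670768737793), 77.69706726074219) 547.6970253838588 558.5378051437689
side grip 97 [550.03579849 562.65962132]
side mark 37 [548.08610821 557.52990042]
```

View pics/s8z.png

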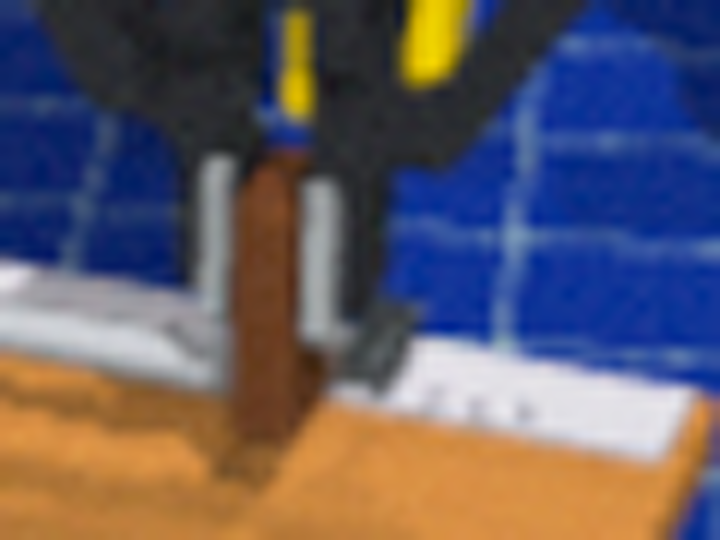

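Emit:
step_arm(increments=[[0,-1,0,0,0,0,0],[0,-1.5,0,0,0,0,0],[0,-1,0,0,0,0,0],[0,-0.5,0,0,0,0,0],[0,0,0,0,0,0,0],[0,0,0,0,0,0,0],[0,0,0,0,0,0,0],[0,0,0,0,0,0,0],[0,0,0,0,0,0,0],[0,0,0,0,0,0,0],[0,0,0,0,0,0,0],[0,0,0,0,0,0,0]])

```text
time_s: 16.7
position: [0.5414, -0.1097, 0.067]
eef_rot: [-1.565, 0.172, -0.184]
wrist_force: [8.9, -3.6, -1.6]
width: 0.156
```

```bash
python3 - <<'E'
from h import *
s=get_state();p=s["position"];print(s["time_s"],p,s["wrist_force"],s["width"],abs(s["joint_vel"]).max())
u=np.array([np.cos(np.radians(-13.0)),np.sin(np.radians(-13.0))])*1000
print("pull",-(p[:2]-np.array([.6333,-.1306]))@u)
cp=campose("wrist");im,d=grab_frame("wrist");z={"d":d,"im":im}
B,px=cloud("wrist",z,cp,295,345,215,335,.083,.092);g=z["im"][px[:,1],px[:,0]].astype(int);m=g[:,0]>g[:,2]+30;x=B[m][:,:2]@u;print("wrist grip gx",np.percentile(x,[1,99]).mean(),"target 553.1")
cs=campose("side");im,d=grab_frame("side");z8={"d":d,"im":im}
B,px=cloud("side",z8,cs,335,370,190,230,.05,.092);g=im[px[:,1],px[:,0]].astype(int);m=(g[:,0]>g[:,2]+30)&(g[:,0]<160);x=B[m][:,:2]@u;print("side grip",np.percentile(x,[2,98]))
B,px=cloud("side",z8,cs,345,365,205,220,.02,.030);g=im[px[:,1],px[:,0]].astype(int);m=(g.max(1)<130);x=B[m][:,:2]@u;print("side mark",np.percentile(x,[2,98]))
save("s9.png",cv2.resize(im[185:230,325:385],None,fx=12,fy=12,interpolation=cv2.INTER_CUBIC))
B,_=cloud("side",z8,cs,300,350,290,370,.066,.078);print("block in slot",np.median(B[:,2]),rect(B))
E
```

```text
16.7 [ 0.54136524 -0.10970753  0.06701195] [ 8.92065201 -3.57347961 -1.58237649] 0.15571126134129104 0.0017170135738777542
pull 94.27825873899005
wrist grip gx 553.2846994879045 target 553.1
side grip [546.10090225 558.66774631]
side mark [548.58986977 554.6007385 ]
block in slot 0.07216789454234357 ((536.2083740234375, 279.5751647949219), (26.171615600585938, 41.261505126953125), 14.947649955749512)
```

View pics/s9.png

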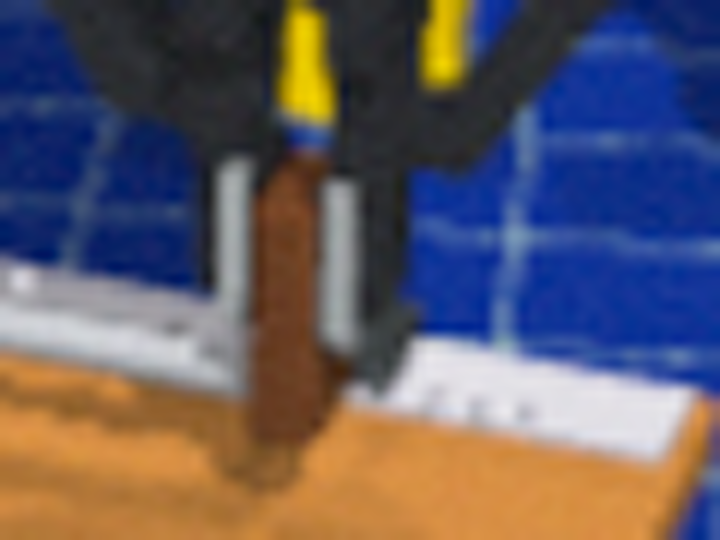

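```bash
python3 -c "
from h import *
job_done();s=get_state();print(s['time_s'],s['width'],s['position'],s['wrist_force'])"
```

```text
the job is handed in; nothing more can be done
the job is handed in; nothing more can be done
```

The setting block is home in its two-dot slot and let go, and the gripper is still holding the rod with its pointer at the length mark. I handed the job in at about 16.8 s. It gives no verdict, so the results below are my own last checks.

- **Block:** I lowered it until it touched the slot floor, then opened the fingers. Its top then measured about 71.6 mm, against 71 mm expected when home. The side camera put it within about 1 mm of the slot's middle. The top camera put it about 3 mm off along the row, but the pocket allows only ±2.5 mm of play, so I take that as camera error.
- **Rod:** It is pulled out about 94.3 mm. The wrist camera puts the grip about 0.2 mm from the mark's middle along the gauge, and the side camera about 0.4 mm. In the final pose the fingers hid the pointer tip, so I took it as level with the grip, as measured at rest. The wrist sensor showed about 9.6 N of spring pull, and the arm was still.
- **Bystanders:** I did not touch any of them on purpose. After the placing, the thin block measured within 0.5 mm of its starting place. I did not re-measure the chisel, tape roll or offcut.

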